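Unstack the breakfast pots onto their coasters and lid the caddy

ROBOT

A 7-joint arm with a two-finger parallel gripper is mounted at the origin on the work surface. World frame = base frame: x ahead of the robot, y to its left, z up, the work surface at z = 0. Lengths are in m, angles in rad, forces in N, time in s.
With the tool pointing down it reaches from about 0.425 to 0.875 m from the base axis. Payload 4.7 kg.
Tool frame: the origin (TCP) lies at the very end of the fingers, on their centre line; the grasp point (between the pads) lies 19 mm behind it; z points along the fingers, y is the line along which they close (so a half turn about z gives the same grasp; the last joint's range is limited). The gripper opens to 87 mm and grips with 3 to 60 N. Pads are 19 mm wide; open, the fingers measure 117 mm over their backs; the gripper's body (75 mm by 190 mm) begins 51 mm behind the grasp point.
Start: joints at [1.313, 0.321, -0.07, 1.45, 0.023, 1.371, -0.057], TCP at [0.174, -0.626, 0.223] pointing down, gripper open.
Joint ranges: [-2.86, 2.86], [-0.3, 2.09], [-1.38, 1.24], [0.06, 2.45], [-1.56, 4.7], [0.09, 2.05], [-2.69, 2.69]. Speed limits (rad/s): [2.57, 2.57, 3.14, 3.14, 3.14, 3.14, 3.14].

INTERFACE

Orientations are given as a rotation vector (axis times angle).
In Python, from bench import ctrl, get_image, job gives the robot as it stands.
- The arm moves only by the shell command python3 -m crank 'ROWS' [FORCE]. ROWS is JSON, a list that holds one entry, the list of rows, each a list of 5 numbers: the shift along the tool's x, y, z in mm, then the turn about the tool's z in rad, then the closure, from -1 (fully open) to 1 (shut), so that 0 is half open. A call has 1 to 10 rows; each row shifts and turns the commanded pose from where the row before left it, along the tool's axes as they then stand; what a row does not reach is not made up. A row lasts 1/12 s, in which the tool goes at most 41.7 mm and 7.16 degrees, less where a joint would pass 70% of its speed; a pose out of reach is approached as far as the arm can. A call with a gripper value outside its range is refused whole. The fingers move at their own pace and stop on an object; FORCE is the grip in N (left out, the last holds). Time passes only in rows, so rows that do not move let the fingers close. It gives the time, the measured TCP pose, the force, the opening and the grip force at its end, in the units of the state.
- ctrl.get_state(): the state, without advancing time (a new reading comes with each control period).
- get_image(name): name is "side" or "top"; returns a dict with "pixels" (384x512x3 uint8, red, green, blue), "fx", "fy", "cx", "cy" (pixels), "T" (4x4, takes a point from camera to world coordinates). Camera axes: x right, y down, z forward; pixel columns grow to the right and rows downward; lengths in m; the calibration is good to about 2 mm. A picture is of the moment at which its call begins. There is no depth.
- job.close_job(): hands the job in; it is judged then, once.
The state is a dict: "time": time; "joint_positions": joint angles; "qd": joint speeds; "joint_torque": joint torques, N m; "position": TCP position; "tool_rot": TCP orientation; "ft_force": force on the tool from outside, world axes, zero at the start; "torque": the same for the moment, N m; "grip_width": opening from 0.0 (shut) to 1.0 (fully open); "grip_force": force on a finger pad.
Only numpy, scipy, OpenCV 4.12 (cv2) and the standard library are available. Lean on these libraries where they do the work, as an engineer would, in place of code of your own. Each camera call takes 0.05 s, during which the arm holds its last target. There are 200 camera calls.

TASK

The kitchen pots have been piled up on the counter with the tea caddy, still open, at the bottom and its lid on top of the pile. Take the pile apart and gently stand each pot upright in the middle of the coaster of its own colour (teal caddy on teal, yellow tin on yellow, jar with the red cap on red), then finish by putting the teal lid on the caddy, its plug down in the opening; until then the lid can wait on the wooden trivet. Tip nothing over, and leave the phone and the mug where they lie.

Things in the scene. Friction and masses are not known exactly. Their poses are not given: they have to be found in the camera images.
- caddy: teal tea caddy, a closed-sided cylinder 64 mm across and 55 mm high with flat top and a round opening 33 mm across and 14 mm deep in the middle of the top; the lowest of the pile, standing on the counter at the start; about 220 g; origin at the centre of its underside, z up along its axis; round, so its yaw means nothing
- tin: yellow tin with a thin steel band, a plain cylinder 57 mm across and 45 mm high with flat top; stands on the caddy at the start; about 140 g; origin at the centre of its underside, z up along its axis; round, so its yaw means nothing
- jar: white jar with red cap (red seen from above), a plain cylinder 50 mm across and 45 mm high with flat top; stands on the tin at the start; about 120 g; origin at the centre of its underside, z up along its axis; round, so its yaw means nothing
- lid: teal lid, 34 mm high: from its underside a plug 25 mm across, 6 mm high; a flange 42 mm across, 6 mm thick; a round upright knob 20 mm across, 22 mm high to hold it by (12 to 34 mm up). Starts resting on its plug on the jar. Fitted, the plug is in the caddy's opening with 4 mm play, the flange on the caddy's top, its origin 49 mm above the caddy's. About 50 g; origin: centre of its underside, z up
- coaster_teal: teal round coaster lying on the counter, fixed, 100 mm across and 6 mm thick; origin at the centre of its underside, so its top is 6 mm above the origin
- coaster_yellow: yellow round coaster lying on the counter, fixed, 100 mm across and 6 mm thick; origin at the centre of its underside, so its top is 6 mm above the origin
- coaster_red: red round coaster lying on the counter, fixed, 100 mm across and 6 mm thick; origin at the centre of its underside, so its top is 6 mm above the origin
- trivet: dark wooden round trivet with a lighter ring, a free place to put something aside, fixed, 100 mm across and 6 mm thick; origin at the centre of its underside, top 6 mm above the origin
- phone: dark phone lying flat, 150 by 74 mm (long side along its x) and 9 mm thick; to be left alone; origin at the centre of its underside
- mug: white mug, 76 mm across and 90 mm high, handle at its +y side; to be left alone; origin at the centre of its underside
There are look-alikes about, which are no part of the job. Of the things that look like the coaster_yellow, the middle-sized one is meant.

How it is judged:
At the end, for the whole second after the job is handed in: Caddy, tin and jar each stand upright (within 6 degrees) on the coaster of their own colour, centred within 15 mm; the lid sits level on the caddy with its plug in the opening (within 8 mm of its axis, not more than 3 mm high); all released and at rest (horizontal distance between caddy and coaster_teal below 0.015 m and z of caddy in the frame of coaster_teal between 0.003 and 0.009 m and angle between each of caddy, tin, jar, lid's own z axis and vertical below 0.1 rad and linear speed of each of caddy, tin, jar, lid below 0.02 m/s and horizontal distance between tin and coaster_yellow below 0.015 m and z of tin in the frame of coaster_yellow between 0.003 and 0.009 m and horizontal distance between jar and coaster_red below 0.015 m and z of jar in the frame of coaster_red between 0.003 and 0.009 m and horizontal distance between lid and caddy below 0.008 m and z of lid in the frame of caddy between 0.045 and 0.052 m); the robot touches nothing.
It fails at once if a pot or the lid is tipped over (leans more than 35 degrees) (angle between any of caddy, tin, jar, lid's own z axis and vertical above 0.61 rad).
It fails at once if a pot is dropped or rammed onto its coaster (still faster than 0.5 m/s within 14 mm of its top) ((linear speed of caddy above 0.5 m/s and horizontal distance between caddy and coaster_teal below 0.06 m and z of caddy in the frame of coaster_teal below 0.02 m) or (linear speed of tin above 0.5 m/s and horizontal distance between tin and coaster_yellow below 0.06 m and z of tin in the frame of coaster_yellow below 0.02 m) or (linear speed of jar above 0.5 m/s and horizontal distance between jar and coaster_red below 0.06 m and z of jar in the frame of coaster_red below 0.02 m)).
It fails at once if the phone or the mug is shifted more than 20 mm or the mug tipped (distance of any of phone, mug from where it was at the start of the episode above 0.02 m or angle between mug's own z axis and vertical above 0.4 rad).
It also fails if it takes over 120 s, if anything falls off the work surface, if the arm or the gripper's body presses on something with over 40 N, if the wrist force passes 120 N, or if a joint passes its speed limit or range.

## Working session

There is one attempt and no reset: what is moved stays moved. The work goes in short steps, Python scripts to look and compute and a shell command to move; the robot and the scene stay as the last step left them, time stands still between calls to the robot, and variables do not carry over. Pictures are saved under pics/ and viewed, at most 17 in all, crops included, and the job is handed in when it is done.

```bash
ls; mkdir -p pics; python3 - <<'E'
from bench import ctrl,get_image
import cv2,numpy as np
s=ctrl.get_state(); print({k:np.round(v,3).tolist() for k,v in s.items()})
for n in("top","side"):
    g=get_image(n); cv2.imwrite(f"pics/{n}0.png",g["pixels"][:,:,::-1]); print(n,g["fx"],g["cx"],g["cy"],np.round(g["T"],4).tolist())
E
```

```text
pics
{'time': 0.0, 'joint_positions': [1.313, 0.322, -0.07, 1.452, 0.023, 1.371, -0.057], 'qd': [0.001, -0.001, 0.002, 0.001, 0.001, -0.001, -0.001], 'joint_torque': [0.001, -49.129, -0.404, -31.252, -0.064, 0.044, 0.0], 'position': [0.174, -0.626, 0.221], 'tool_rot': [-3.111, -0.425, 0.001], 'ft_force': [0.658, -0.003, 0.414], 'torque': [0.01, 0.001, 0.019], 'grip_force': 0.0, 'grip_width': 1.0}
top 376.02816825600763 250.75540356126746 190.0894023253759 [[0.0174, -0.9853, 0.17, 0.3827], [-0.9998, -0.0175, 0.0005, 0.0588], [0.0025, -0.1699, -0.9855, 1.1254], [0.0, 0.0, 0.0, 1.0]]
side 409.20737741524664 262.75831515658814 187.72865989669623 [[-0.7416, -0.3362, 0.5805, -0.0367], [-0.6707, 0.3592, -0.6489, 0.737], [0.0096, -0.8706, -0.4918, 0.6421], [0.0, 0.0, 0.0, 1.0]]
```

View pics/top0.png

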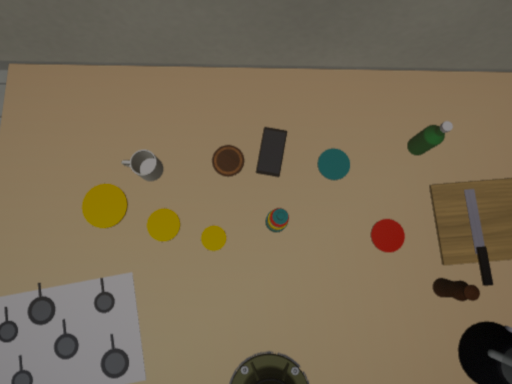

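View pics/side0.png

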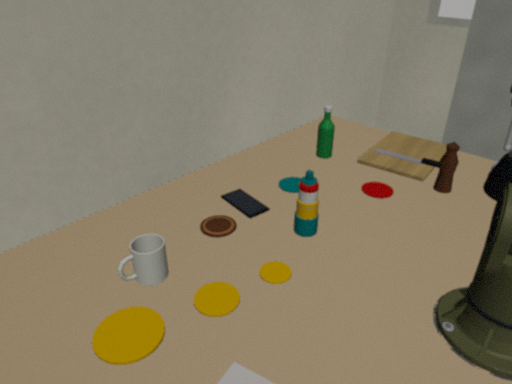

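The top view shows yellow discs at (105,206) large, (164,225) middle and (213,238) small; the middle one is meant. Teal coaster is at (333,164), red at (388,236), trivet at (228,160), phone at (271,152), mug at (147,165). The pile is at (277,220), with the teal lid on top at (280,216) (teal could also be the coaster). In the side view the pile is at (308,205).

```bash
cat > h.py <<'E'
from bench import ctrl,get_image
import cv2,numpy as np
R={'yellow':[(20,150,60),(32,255,255)],'teal':[(84,120,40),(98,255,255)],'red':[(0,170,60),(6,255,255)],'brown':[(3,60,20),(16,255,140)]}
def blobs(g,c,amin=25):
    hsv=cv2.cvtColor(g["pixels"],cv2.COLOR_RGB2HSV)
    m=cv2.inRange(hsv,*map(np.array,R[c]))
    k,_=cv2.findContours(m,cv2.RETR_EXTERNAL,cv2.CHAIN_APPROX_NONE)
    return [x[:,0].astype(float) for x in k if cv2.contourArea(x)>amin]
def plane(g,p,z):
    p=np.atleast_2d(p); d=np.c_[(p[:,0]-g["cx"])/g["fx"],(p[:,1]-g["cy"])/g["fy"],np.ones(len(p))]@g["T"][:3,:3].T
    o=g["T"][:3,3]; return (o+d*((z-o[2])/d[:,2])[:,None])[:,:2]
def proj(g,P):
    q=(np.atleast_2d(P)-g["T"][:3,3])@g["T"][:3,:3]; return np.c_[q[:,0]/q[:,2]*g["fx"]+g["cx"],q[:,1]/q[:,2]*g["fy"]+g["cy"]]
def circ(g,p,z):
    (x,y),r=cv2.minEnclosingCircle(plane(g,p,z).astype(np.float32)); return np.round([x,y,2*r],4)
E
python3 - <<'E'
from h import *
for n in("top","side"):
    g=get_image(n)
    for c in R:
        for b in blobs(g,c):
            z=0.006
            print(n,c,b.mean(0).round(),circ(g,b,z),{'d':[(zz,circ(g,b,zz).tolist()) for zz in (.055,.1,.145,.157,.179)]} if abs(b.mean(0)-[277,220]).max()<20 or abs(b.mean(0)-[308,205]).max()<35 else '')
g=get_image("top");t=g["pixels"][185:255,240:320,::-1];cv2.imwrite("pics/c1.png",np.hstack([cv2.resize(t,(400,350)),cv2.resize(g["pixels"][185:255,130:210,::-1],(400,350))]))
E
```

```text
top yellow [213. 238.] [0.4312 0.1677 0.0757] 
top yellow [274. 224.] [ 0.4878 -0.0208  0.0589] {'d': [(0.055, [0.4832, -0.0173, 0.0563]), (0.1, [0.479, -0.0141, 0.054]), (0.145, [0.4747, -0.0109, 0.0516]), (0.157, [0.4736, -0.0101, 0.051]), (0.179, [0.4716, -0.0085, 0.0498])]}
top yellow [163. 224.] [0.4673 0.3184 0.1   ] 
top yellow [104. 205.] [0.5221 0.4975 0.1367] 
top teal [280. 216.] [ 0.4993 -0.0291  0.0412] {'d': [(0.055, [0.4942, -0.0253, 0.0394]), (0.1, [0.4895, -0.0217, 0.0378]), (0.145, [0.4848, -0.0182, 0.0361]), (0.157, [0.4836, -0.0173, 0.0357]), (0.179, [0.4813, -0.0155, 0.0349])]}
top teal [333. 164.] [ 0.6624 -0.1924  0.094 ] 
top red [387. 235.] [ 0.4483 -0.3479  0.0982] 
top brown [456. 290.] [ 0.2974 -0.5409  0.1371] 
top brown [484. 264.] [ 0.3681 -0.6249  0.0435] 
top brown [481. 252.] [ 0.4045 -0.6228  0.0369] 
top brown [388. 235.] [ 0.448  -0.3485  0.1068] 
top brown [278. 218.] [ 0.4964 -0.0266  0.0608] {'d': [(0.055, [0.4914, -0.0228, 0.0581]), (0.1, [0.4868, -0.0194, 0.0557]), (0.145, [0.4822, -0.016, 0.0532]), (0.157, [0.481, -0.0151, 0.0526]), (0.179, 
[... 626 characters left out ...]
538, 0.0744]), (0.179, [0.3481, 0.1803, 0.071])]}
side teal [298. 182.] [ 0.6626 -0.2201  0.1631] {'d': [(0.055, [0.6087, -0.1463, 0.1505]), (0.1, [0.5592, -0.0786, 0.139]), (0.145, [0.5098, -0.0109, 0.1275]), (0.157, [0.4966, 0.0071, 0.1244]), (0.179, [0.4724, 0.0402, 0.1188])]}
side red [308. 187.] [ 0.6115 -0.21    0.0713] {'d': [(0.055, [0.5616, -0.137, 0.0658]), (0.1, [0.5157, -0.07, 0.0608]), (0.145, [0.4699, -0.003, 0.0558]), (0.157, [0.4576, 0.0148, 0.0544]), (0.179, [0.4352, 0.0476, 0.052])]}
side red [377. 190.] [ 0.4441 -0.341   0.0985] 
side brown [218. 226.] [0.6635 0.1358 0.1075] 
side brown [376. 195.] [ 0.44   -0.3329  0.1011] 
side brown [446. 168.] [ 0.3438 -0.6796  0.4542]
```

View pics/c1.png

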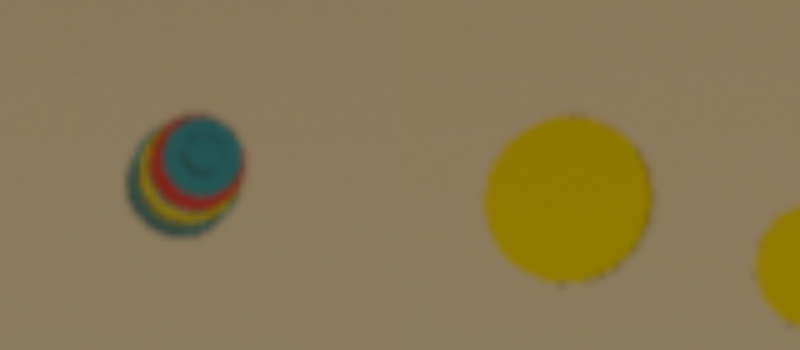

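The close crop confirms the choice: the middle yellow disc is 100 mm across, while the others measure 76 and 137 mm. The pile shows teal lid, red cap, yellow tin and teal caddy concentrically offset by perspective.

```bash
cat >> h.py <<'E'
from scipy.spatial.transform import Rotation as Ro
def go(*T):
    s=ctrl.get_state(); M=Ro.from_rotvec(s["tool_rot"]); p=np.array(s["position"]); print("t",s["time"],"tcp",np.round(p,4),"w",round(s["grip_width"],3))
    for t in T: t=np.array(t); print(t,"tool mm",(M.inv().apply(t-p)*1000).round(1)); p=t
E
python3 - <<'E'
from h import *
g=get_image("top")
for n,p,z in[("caddy",(276.6,221.4),.055),("tin",(278.2,219.2),.1),("jar",(279.6,217.8),.145),("lid",(280.6,216.4),.157),("phone",(271,152),.009),("mugbase",(140,165),.05)]: print(n,plane(g,p,z).round(4))
s=get_image("side")
# side: silhouette midlines of the pile per colour
hs=cv2.cvtColor(s["pixels"],cv2.COLOR_RGB2HSV)
for c,r0 in(("teal",225),("yellow",208),("red",186)):
    m=cv2.inRange(hs,*map(np.array,R[c]))
    for r in(r0-2,r0+2):
        x=np.flatnonzero(m[r,290:325])+290; print(c,r,x.min(),x.max())
print(proj(s,[[.484,-.017,z] for z in(0,.055,.1,.145,.179)]).round(1))
hs=hs.copy()
m=cv2.inRange(hs,*map(np.array,R["teal"]));m[:,296:]=0 
# coaster teal in both views: project rims
t=(.6624,-.1924)
a=np.linspace(0,6.28,60)
for G in(g,s):
    q=proj(G,np.c_[.662+.05*np.cos(a),-.192+.05*np.sin(a),0*a+.006]);print("pred bbox",q.min(0).round(1),q.max(0).round(1))
    mm=cv2.inRange(cv2.cvtColor(G["pixels"],cv2.COLOR_RGB2HSV),np.array((80,70,30)),np.array((102,255,255)))
    x0,y0=(q.min(0)-6).astype(int);x1,y1=(q.max(0)+6).astype(int)
    if G is s: x1=297
    yy,xx=np.nonzero(mm[y0:y1,x0:x1]);print("seen",xx.min()+x0,yy.min()+y0,xx.max()+x0,yy.max()+y0)
go((.62,-.35,.25),(.484,-.0175,.25),(.484,-.0175,.159))
print(Ro.from_rotvec(ctrl.get_state()["tool_rot"]).as_matrix().round(3))
E
```

```text
caddy [[ 0.4781 -0.0159]]
tin [[ 0.4802 -0.0171]]
jar [[ 0.4796 -0.0174]]
lid [[ 0.4821 -0.019 ]]
phone [[ 0.6948 -0.0007]]
mugbase [[0.637  0.3854]]
teal 223 295 316
teal 227 295 315
yellow 206 297 317
yellow 210 297 316
red 184 301 317
red 188 300 317
[[304.7 229.5]
 [305.9 212.5]
 [307.  197.8]
 [308.1 182.6]
 [309.  170.6]]
pred bbox [317. 148.] [349.7 179.8]
seen 318 149 349 179
pred bbox [277.9 175.9] [308.9 190.9]
seen 279 177 296 192
t 0.35 tcp [ 0.1745 -0.626   0.2223] w 1.0
[ 0.62 -0.35  0.25] tool mm [ 503.3 -146.3  -27.7]
[ 0.484  -0.0175  0.25  ] tool mm [-4.170e+01 -3.568e+02  2.000e-01]
[ 0.484  -0.0175  0.159 ] tool mm [ 0.  0. 91.]
[[ 0.963  0.269 -0.   ]
 [ 0.269 -0.963  0.   ]
 [-0.    -0.    -1.   ]]
```

```bash
python3 -m crank '[[[34,-19,-3,0,-1],[34,-19,-3,0,-1],[34,-19,-3,0,-1],[34,-19,-3,0,-1],[34,-19,-3,0,-1],[34,-19,-3,0,-1],[34,-19,-3,0,-1],[34,-19,-3,0,-1],[34,-19,-3,0,-1],[34,-19,-3,0,-1]]]' 15; python3 -m crank '[[[12,-31,0,0,-1],[12,-31,0,0,-1],[12,-31,0,0,-1],[12,-31,0,0,-1],[12,-31,0,0,-1],[12,-31,0,0,-1],[12,-31,0,0,-1],[12,-31,0,0,-1],[12,-31,0,0,-1],[0,0,0,0,-1]]]'; python3 -m crank '[[[0,0,0,0,-1],[0,0,0,0,-1]]]'
python3 - <<'E'
from h import *
go((.481,-.0175,.25),(.481,-.0175,.159))
print(np.round(ctrl.get_state()["joint_positions"],2))
E
```

```text
time: 1.18
position: [0.452, -0.3504, 0.253]
tool_rot: [3.112, 0.425, 0.0]
ft_force: [0.7, -0.3, -0.9]
grip_width: 1.003
grip_force: 0.0
time: 2.02
position: [0.4807, -0.0458, 0.2532]
tool_rot: [-3.108, -0.442, -0.003]
ft_force: [-0.5, 0.3, 0.7]
grip_width: 0.999
grip_force: 0.0
time: 2.18
position: [0.48, -0.0549, 0.2526]
tool_rot: [3.112, 0.425, -0.0]
ft_force: [-0.8, -0.2, -0.2]
grip_width: 0.999
grip_force: 0.0
t 2.1833 tcp [ 0.48   -0.0549  0.2526] w 0.999
[ 0.481  -0.0175  0.25  ] tool mm [ 11.  -35.8   2.6]
[ 0.481  -0.0175  0.159 ] tool mm [ 0.  -0.1 91. ]
[ 0.65 -0.03 -0.57  1.79 -0.02  1.38 -1.22]
```

```bash
python3 -m crank '[[[5.5,-18,1,0,-1],[5.5,-18,1,0,-1],[0,0,15,0,-0.3],[0,0,20,0,-0.3],[0,0,20,0,-0.3],[0,0,20,0,-0.3],[0,0,10,0,-0.3],[0,0,6,0,-0.3],[0,0,0,0,-0.3],[0,0,0,0,-0.3]]]' 15; python3 - <<'E'
from h import *
go((.481,-.0175,.159))
for n in("top","side"):
  g=get_image(n)["pixels"][:,:,::-1]; c=g[150:270,220:340] if n=="top" else g[120:240,250:370]; globals()[n]=cv2.resize(c,(400,400),interpolation=2)
cv2.imwrite("pics/c2.png",np.hstack([top,side]))
E
```

```text
time: 3.02
position: [0.4815, -0.0171, 0.1601]
tool_rot: [3.113, 0.424, 0.001]
ft_force: [-0.5, 0.1, -0.2]
grip_width: 0.658
grip_force: 0.0
t 3.0167 tcp [ 0.4815 -0.0171  0.1601] w 0.658
[ 0.481  -0.0175  0.159 ] tool mm [-0.6  0.3  1.1]
```

View pics/c2.png

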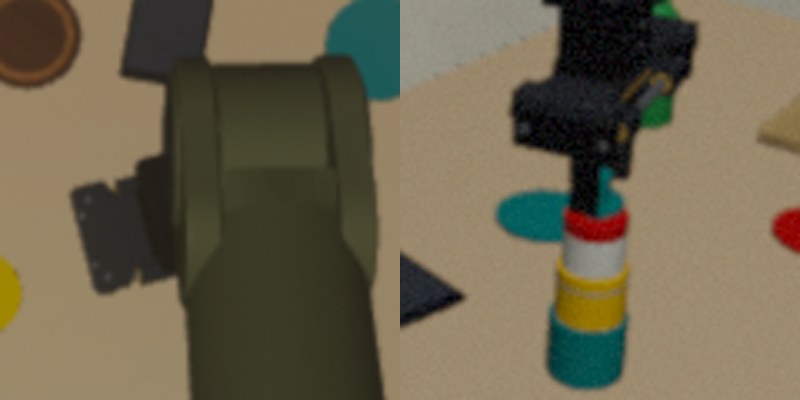

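Side crop: the fingers straddle the lid's knob at crop (605,180), clear of the jar. Now close and lift.

```bash
python3 -m crank '[[[0,0,0,0,1],[0,0,0,0,1],[0,0,0,0,1],[0,0,0,0,1],[0,0,0,0,1],[0,0,-4,0,1],[0,0,-15,0,1],[0,0,-20,0,1],[0,0,-10,0,1],[0,0,0,0,1]]]' 20; python3 - <<'E'
from h import *
go((.665,.134,.21),(.665,.134,.03),(.665,.134,.022))
E
```

```text
time: 3.95
position: [0.4827, -0.0165, 0.211]
tool_rot: [3.111, 0.425, 0.007]
ft_force: [-0.1, -0.2, -0.3]
grip_width: 0.211
grip_force: 20.0
t 3.95 tcp [ 0.4827 -0.0165  0.211 ] w 0.211
[0.665 0.134 0.21 ] tool mm [216.  -96.    1.7]
[0.665 0.134 0.03 ] tool mm [ -0.7  -0.4 180. ]
[0.665 0.134 0.022] tool mm [-0. -0.  8.]
```

```bash
python3 -m crank '[[[12,-5,0,0,1],[24,-11,0,0,1],[24,-11,0,0,1],[30,-13,0,0,1],[30,-13,0,0,1],[30,-13,0,0,1],[30,-13,0,0,1],[24,-11,0,0,1],[12,-6,0,0,1],[0,0,0,0,1]]]'; python3 -m crank '[[[0,0,20,0,1],[0,0,30,0,1],[0,0,30,0,1],[0,0,30,0,1],[0,0,30,0,1],[0,0,20,0,1],[0,0,12,0,1],[0,0,5,0,1],[0,0,0,0,1],[0,0,0,0,1]]]';  python3 - <<'E'
from h import *
go((.665,.134,.0225))
g=get_image("side");cv2.imwrite("pics/c3.png",cv2.resize(g["pixels"][140:290,150:350,::-1],(800,600)))
E
```

```text
time: 4.78
position: [0.6639, 0.1374, 0.2062]
tool_rot: [-3.109, -0.431, 0.003]
ft_force: [0.2, 0.1, -0.7]
grip_width: 0.218
grip_force: 20.0
time: 5.62
position: [0.6636, 0.1335, 0.0321]
tool_rot: [3.112, 0.425, 0.001]
ft_force: [0.0, 0.5, -0.8]
grip_width: 0.219
grip_force: 20.0
t 5.6167 tcp [0.6636 0.1335 0.0321] w 0.219
[0.665  0.134  0.0225] tool mm [ 1.5 -0.1  9.6]
```

View pics/c3.png

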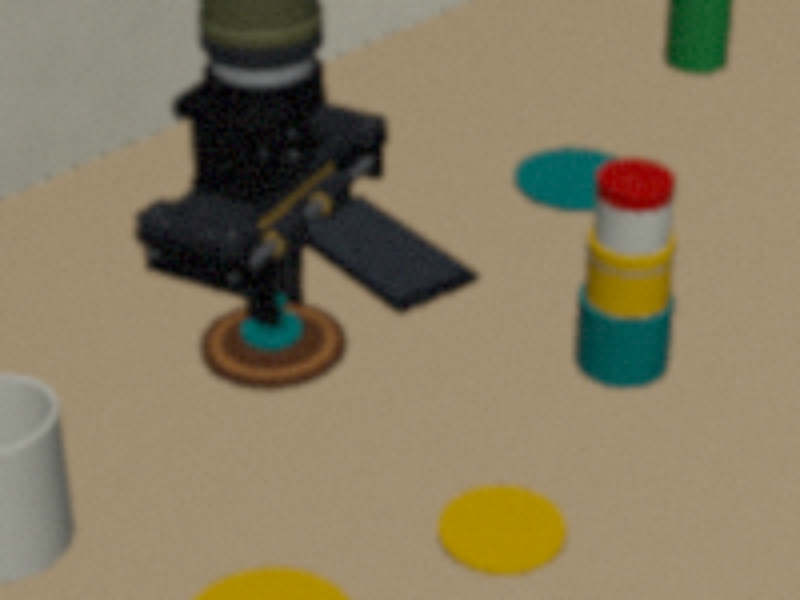

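Side crop: lid is upright in the fingers above the trivet at crop (272,335); the pile is still standing.

```bash
python3 -m crank '[[[1,0,3,0,1],[0,0,3,0,1],[0,0,1,0,1],[0,0,1,0,1],[0,0,1,0,1],[0,0,0,0,1],[0,0,0,0,1]]]';  python3 -m crank '[[[0,0,0,0,0.4],[0,0,0,0,-0.2],[0,0,0,0,-0.2],[0,0,0,0,-0.2],[0,0,-10,0,-0.2],[0,0,-25,0,-1],[0,0,-40,0,-1],[0,0,-40,0,-1],[0,0,-40,0,-1],[0,0,-40,0,-1]]]'; python3 -m crank '[[[0,0,0,0,-1],[0,0,0,0,-1]]]'; python3 - <<'E'
from h import *
s=get_image("side");g=get_image("top")
# jar cap centre: rim circle at z=.145 in both views (lid gone)
for n,G in(("top",g),("side",s)):
    for b in blobs(G,"red",15): print(n,b.mean(0).round(1),circ(G,b,.145))
    for b in blobs(G,"teal",15): print(n,b.mean(0).round(1),circ(G,b,.018))
go((.481,-.0175,.215),(.481,-.0175,.11))
E
```

```text
time: 6.25
position: [0.667, 0.1345, 0.0291]
tool_rot: [3.111, 0.425, 0.01]
ft_force: [-6.9, -2.2, 25.9]
grip_width: 0.219
grip_force: 20.0
time: 7.08
position: [0.6639, 0.1344, 0.2197]
tool_rot: [-3.112, -0.426, 0.0]
ft_force: [1.7, 0.7, 0.2]
grip_width: 0.892
grip_force: 0.0
time: 7.25
position: [0.6658, 0.1352, 0.2214]
tool_rot: [-3.112, -0.426, -0.01]
ft_force: [-0.4, -0.1, -1.0]
grip_width: 0.981
grip_force: 0.0
top [387.4 235.1] [ 0.44   -0.2973  0.0858]
top [333.4 163.8] [ 0.6593 -0.1893  0.0934]
side [377.  189.6] [ 0.3394 -0.1049  0.0774]
side [309. 186.] [ 0.4756 -0.0041  0.0607]
side [305.4 225.7] [ 0.4821 -0.0136  0.095 ]
side [217.4 221. ] [0.6695 0.1289 0.0612]
side [290.8 184. ] [ 0.6448 -0.1694  0.0932]
t 7.35 tcp [0.6638 0.134  0.2168] w 0.991
[ 0.481  -0.0175  0.215 ] tool mm [-216.8   96.9    2.1]
[ 0.481  -0.0175  0.11  ] tool mm [ 1.00e-01 -0.00e+00  1.05e+02]
```

```bash
python3 -m crank '[[[-12,5,0,0,-1],[-24,11,0,0,-1],[-30,13,0,0,-1],[-30,13,0,0,-1],[-30,13,0,0,-1],[-30,14,0,0,-1],[-30,14,0,0,-1],[-24,11,0,0,-1],[-7,3,0,0,-1],[0,0,0,0,-1]]]'; python3 - <<'E'
from h import *
go((.481,-.0175,.215),(.481,-.0175,.115))
g=get_image("side");cv2.imwrite("pics/c4.png",cv2.resize(g["pixels"][130:280,170:370,::-1],(800,600)))
E
```

```text
time: 8.18
position: [0.4792, -0.0197, 0.2161]
tool_rot: [3.113, 0.419, -0.005]
ft_force: [-0.4, 0.4, 0.5]
grip_width: 1.003
grip_force: 0.0
t 8.1833 tcp [ 0.4792 -0.0197  0.2161] w 1.003
[ 0.481  -0.0175  0.215 ] tool mm [ 2.3 -1.6  1.1]
[ 0.481  -0.0175  0.115 ] tool mm [  0.3  -0.  100. ]
```

View pics/c4.png

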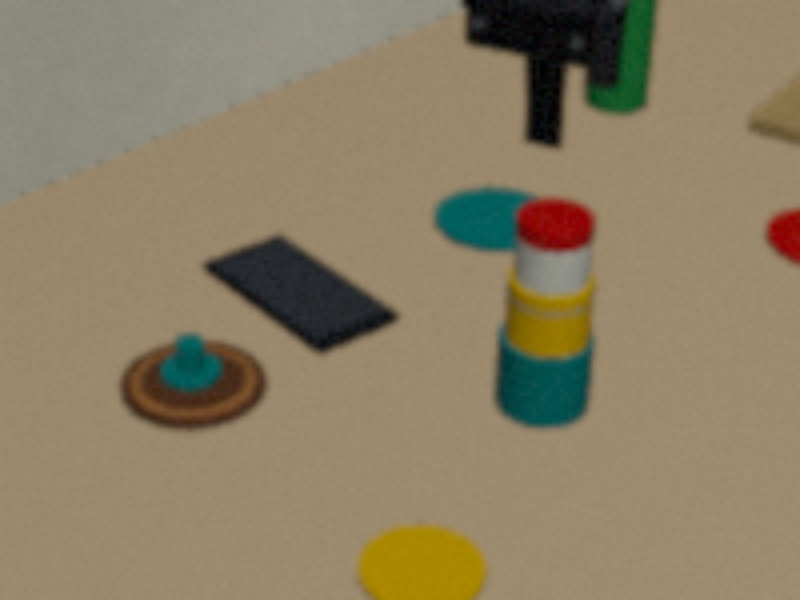

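The lid stands level on the trivet at crop (190,370); jar (555,225) is free on top of the pile.

```bash
python3 -m crank '[[[1,-1,20,0,-1],[0,0,25,0,-1],[0,0,25,0,-1],[0,0,20,0,-1],[0,0,8,0,-1],[0,0,0,0,-1],[0,0,0,0,0.2],[0,0,0,0,0.2],[0,0,0,0,0.2],[0,0,0,0,0.2]]]' 20; python3 -m crank '[[[0,0,0,0,0.6],[0,0,0,0,0.6],[0,0,-3,0,0.6],[0,0,-10,0,0.6],[0,0,-20,0,0.6],[0,0,-30,0,0.6],[0,0,-10,0,0.6],[0,0,0,0,0.6]]]' 20; python3 - <<'E'
from h import *
go((.4465,-.345,.18),(.4465,-.345,.035))
E
```

```text
time: 9.07
position: [0.483, -0.0162, 0.1207]
tool_rot: [3.112, 0.426, 0.003]
ft_force: [-0.0, -0.5, -0.0]
grip_width: 0.783
grip_force: 0.0
time: 9.73
position: [0.4842, -0.0163, 0.1958]
tool_rot: [3.11, 0.425, 0.009]
ft_force: [0.8, 0.5, -2.1]
grip_width: 0.566
grip_force: 20.0
t 9.7333 tcp [ 0.4842 -0.0163  0.1958] w 0.566
[ 0.4465 -0.345   0.18  ] tool mm [-124.6  306.5   16.1]
[ 0.4465 -0.345   0.035 ] tool mm [ -0.8  -0.5 145. ]
```

```bash
python3 -m crank '[[[-6,14,0,0,0.6],[-10,26,0,0,0.6],[-14,34,0,0,0.6],[-14,34,0,0,0.6],[-14,34,0,0,0.6],[-14,34,0,0,0.6],[-14,34,0,0,0.6],[-14,34,0,0,0.6],[-13,32,0,0,0.6],[-11,26,0,0,0.6]]]'; python3 -m crank '[[[0,0,15,0,0.6],[0,0,30,0,0.6],[0,0,30,0,0.6],[0,0,30,0,0.6],[0,0,20,0,0.6],[0,0,12,0,0.6],[0,0,6,0,0.6],[0,0,0,0,0.6],[0,0,0,0,0.6]]]'; python3 - <<'E'
from h import *
go((.4465,-.345,.025))
g=get_image("side");cv2.imwrite("pics/c5.png",cv2.resize(g["pixels"][100:220,300:460,::-1],(800,600)))
E
```

```text
time: 10.57
position: [0.4417, -0.3432, 0.1908]
tool_rot: [-3.112, -0.422, 0.003]
ft_force: [-0.4, -0.5, -0.8]
grip_width: 0.568
grip_force: 20.0
time: 11.32
position: [0.4442, -0.3407, 0.0502]
tool_rot: [3.112, 0.426, 0.001]
ft_force: [-0.6, -0.5, -1.7]
grip_width: 0.566
grip_force: 20.0
t 11.3167 tcp [ 0.4442 -0.3407  0.0502] w 0.566
[ 0.4465 -0.345   0.025 ] tool mm [ 1.1  4.7 25.2]
```

View pics/c5.png

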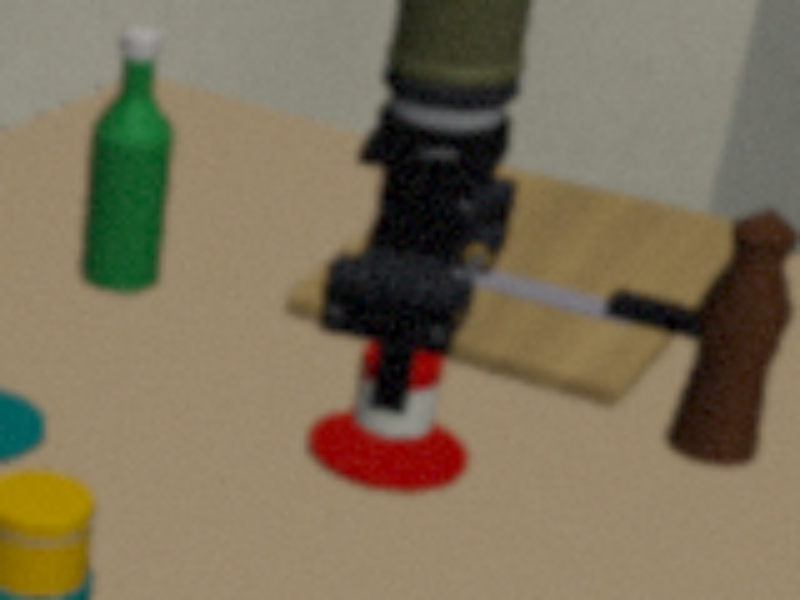

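Jar hangs upright over the red coaster (crop 395,400; coaster 388,450).

```bash
python3 -m crank '[[[1,5,8,0,0.6],[0,0,6,0,0.6],[0,0,3,0,0.6],[0,0,2,0,0.6],[0,0,0,0,0.6],[0,0,0,0,0.6]]]'; python3 -m crank '[[[0,0,2,0,0.6],[0,0,1,0,0.6],[0,0,0,0,0.6]]]'
```

```text
time: 11.87
position: [0.4459, -0.3448, 0.0304]
tool_rot: [-3.112, -0.426, 0.0]
ft_force: [-0.0, 0.6, -1.6]
grip_width: 0.573
grip_force: 20.0
time: 12.12
position: [0.446, -0.345, 0.0276]
tool_rot: [3.112, 0.426, 0.0]
ft_force: [0.8, 0.1, -0.4]
grip_width: 0.567
grip_force: 20.0
```

```bash
python3 -m crank '[[[0,0,1,0,0.6],[0,0,1,0,0.6],[0,0,0,0,0.6]]]'; python3 -m crank '[[[0,0,1,0,0.6],[0,0,0,0,0.6]]]'
```

```text
time: 12.37
position: [0.4462, -0.3449, 0.0273]
tool_rot: [3.112, 0.426, -0.0]
ft_force: [-3.3, 2.6, 9.9]
grip_width: 0.568
grip_force: 20.0
time: 12.53
position: [0.4462, -0.3447, 0.0269]
tool_rot: [3.112, 0.426, -0.001]
ft_force: [-4.8, 4.3, 13.2]
grip_width: 0.571
grip_force: 20.0
```

Contact. Release, retreat and go back over the pile.

```bash
python3 -m crank '[[[0,0,-2,0,0.6],[0,0,0,0,-0.3],[0,0,0,0,-1],[0,0,0,0,-1],[0,0,0,0,-1],[0,0,0,0,-1],[0,0,-20,0,-1],[0,0,-35,0,-1],[0,0,-40,0,-1],[0,0,-40,0,-1]]]';  python3 -m crank '[[[6,-14,0,0,-1],[10,-26,0,0,-1],[14,-34,0,0,-1],[14,-34,0,0,-1],[14,-34,0,0,-1],[14,-34,0,0,-1],[14,-34,0,0,-1],[14,-34,0,0,-1],[13,-32,0,0,-1],[8,-26,0,0,-1]]]'; python3 -m crank '[[[0,0,0,0,-1],[0,0,0,0,-1]]]';python3 - <<'E'
from h import *
go((.4815,-.0175,.16),(.4815,-.0175,.072))
s=get_image("side")
hs=cv2.cvtColor(s["pixels"],cv2.COLOR_RGB2HSV);m=cv2.inRange(hs,*map(np.array,R["yellow"]))
for b in blobs(s,"yellow",15): print(b.mean(0).round(1),b.min(0),b.max(0))
a=np.linspace(0,6.28,60);q=proj(s,np.vstack([np.c_[.481+.0285*np.cos(a),-.0175+.0285*np.sin(a),0*a+z] for z in(.1,)]));print(q.min(0),q.max(0))
g=get_image("side");cv2.imwrite("pics/c6.png",cv2.resize(g["pixels"][100:250,250:450,::-1],(800,600)))
E
```

```text
time: 13.37
position: [0.4453, -0.3444, 0.1623]
tool_rot: [-3.111, -0.426, 0.002]
ft_force: [0.7, -1.5, -0.0]
grip_width: 0.994
grip_force: 0.0
time: 14.2
position: [0.4816, -0.0182, 0.1616]
tool_rot: [-3.112, -0.429, -0.002]
ft_force: [0.4, 0.2, 0.2]
grip_width: 1.003
grip_force: 0.0
time: 14.37
position: [0.4814, -0.0198, 0.1615]
tool_rot: [3.111, 0.432, 0.0]
ft_force: [-0.7, 0.1, 0.9]
grip_width: 1.001
grip_force: 0.0
t 14.3667 tcp [ 0.4814 -0.0198  0.1615] w 1.001
[ 0.4815 -0.0175  0.16  ] tool mm [ 0.7 -2.2  1.5]
[ 0.4815 -0.0175  0.072 ] tool mm [-0. -0. 88.]
[128.  335.1] [ 92. 306.] [164. 364.]
[216.5 298.9] [194. 282.] [239. 316.]
[275. 272.] [260. 261.] [291. 283.]
[306.9 205.9] [297. 194.] [318. 218.]
[296.97671144 192.61812228] [319.13624372 203.96776155]
```

View pics/c6.png

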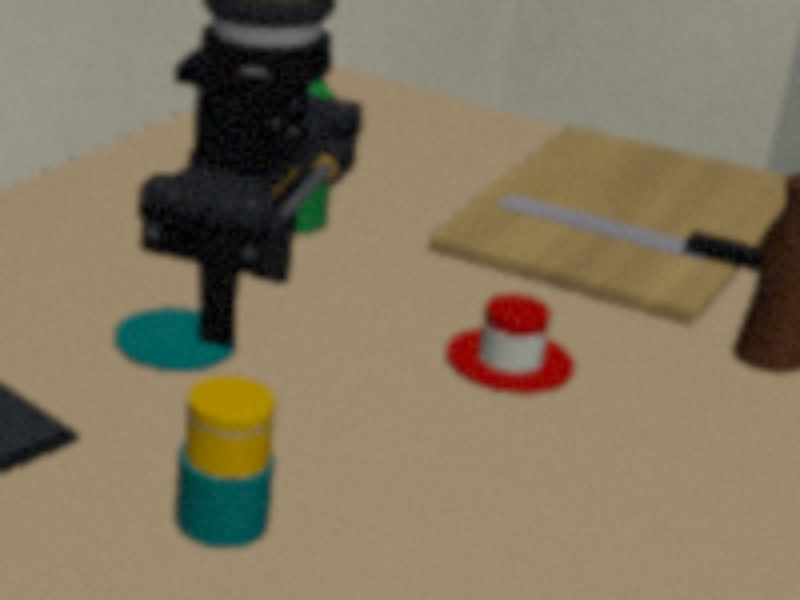

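Jar stands upright in the middle of the red coaster (crop 515,335). Now the tin.

```bash
python3 -m crank '[[[0,-2,20,0,-1],[0,0,25,0,-1],[0,0,20,0,-1],[0,0,15,0,-1],[0,0,7,0,-1],[0,0,0,0,-1],[0,0,0,0,0.1],[0,0,0,0,0.1],[0,0,0,0,0.1],[0,0,0,0,0.4]]]' 20; python3 -m crank '[[[0,0,0,0,0.5],[0,0,0,0,0.5],[0,0,-3,0,0.5],[0,0,-10,0,0.5],[0,0,-20,0,0.5],[0,0,-30,0,0.5],[0,0,-20,0,0.5],[0,0,0,0,0.5]]]' 20; python3 - <<'E'
from h import *
go((.466,.319,.155),(.466,.319,.035))
print(np.round(ctrl.get_state()["joint_positions"],2))
E
```

```text
time: 15.3
position: [0.4817, -0.0199, 0.0755]
tool_rot: [3.112, 0.425, 0.003]
ft_force: [0.1, -0.3, 0.6]
grip_width: 0.781
grip_force: 0.0
time: 15.97
position: [0.484, -0.0198, 0.1625]
tool_rot: [3.11, 0.425, 0.012]
ft_force: [-0.3, -1.4, -0.7]
grip_width: 0.65
grip_force: 20.0
t 15.9667 tcp [ 0.484  -0.0198  0.1625] w 0.65
[0.466 0.319 0.155] tool mm [  73.6 -331.2    6.7]
[0.466 0.319 0.035] tool mm [ -0.9  -0.5 120. ]
[ 0.63  0.03 -0.65  1.92  0.02  1.19 -1.33]
```

```bash
python3 -m crank '[[[3,-14,0,0,0.5],[6,-26,0,0,0.5],[8,-36,0,0,0.5],[8,-36,0,0,0.5],[8,-36,0,0,0.5],[8,-36,0,0,0.5],[8,-36,0,0,0.5],[8,-36,0,0,0.5],[7,-32,0,0,0.5],[6,-26,0,0,0.5]]]'; python3 -m crank '[[[3,-16,0,0,0.5],[0,0,0,0,0.5],[0,0,0,0,0.5]]]'; python3 - <<'E'
from h import *
go((.466,.319,.155),(.466,.319,.035))
print(np.round(ctrl.get_state()["joint_positions"],2))
E
```

```text
time: 16.8
position: [0.4629, 0.3042, 0.1573]
tool_rot: [-3.112, -0.429, 0.001]
ft_force: [0.7, -0.3, -1.6]
grip_width: 0.649
grip_force: 20.0
time: 17.05
position: [0.4617, 0.3184, 0.1569]
tool_rot: [3.112, 0.43, -0.002]
ft_force: [-1.3, -0.3, -2.0]
grip_width: 0.65
grip_force: 20.0
t 17.05 tcp [0.4617 0.3184 0.1569] w 0.65
[0.466 0.319 0.155] tool mm [4.3 0.6 1.9]
[0.466 0.319 0.035] tool mm [  0.2  -0.  120. ]
[ 0.13  0.29 -0.91  1.74  0.24  1.23 -2.13]
```

```bash
python3 -m crank '[[[4,0,20,0,0.5],[0,0,30,0,0.5],[0,0,30,0,0.5],[0,0,20,0,0.5],[0,0,12,0,0.5],[0,0,8,0,0.5],[0,0,2,0,0.5],[0,0,0,0,0.5],[0,0,0,0,0.5]]]';  python3 - <<'E'
from h import *
go((.466,.319,.027))
g=get_image("side");cv2.imwrite("pics/c7.png",cv2.resize(g["pixels"][200:350,110:310,::-1],(800,600)))
E
```

```text
time: 17.8
position: [0.4674, 0.3193, 0.0368]
tool_rot: [-3.112, -0.425, -0.003]
ft_force: [-0.8, -0.0, -0.1]
grip_width: 0.652
grip_force: 20.0
t 17.8 tcp [0.4674 0.3193 0.0368] w 0.652
[0.466 0.319 0.027] tool mm [-1.5 -0.1  9.8]
```

View pics/c7.png

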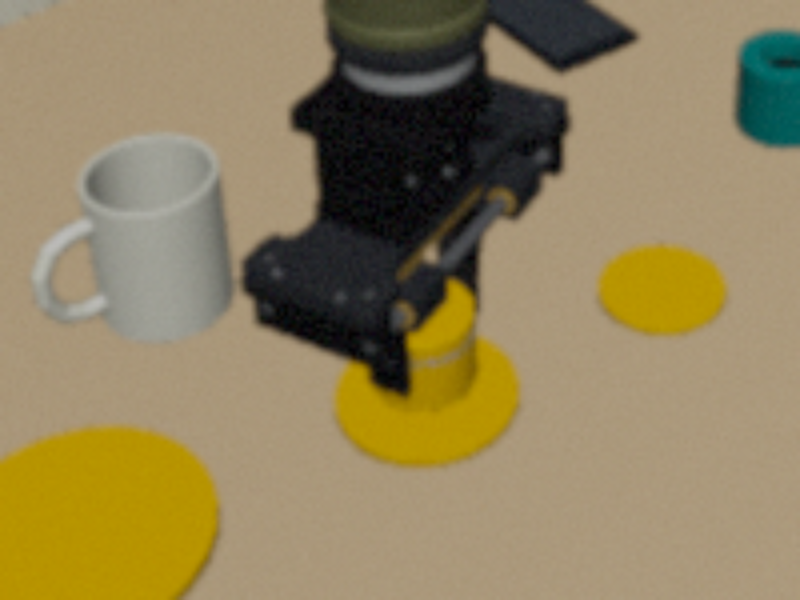

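Tin hovers upright over the middle yellow coaster (crop 430,380); the mug (160,230) is clear.

```bash
python3 -m crank '[[[-1,0,3,0,0.5],[0,0,2,0,0.5],[0,0,2,0,0.5],[0,0,0,0,0.5],[0,0,0,0,0.5]]]'; python3 -m crank '[[[0,0,1,0,0.5],[0,0,1,0,0.5],[0,0,0,0,0.5]]]'
```

```text
time: 18.27
position: [0.4654, 0.3186, 0.0284]
tool_rot: [3.112, 0.426, -0.0]
ft_force: [-0.2, 0.7, -0.9]
grip_width: 0.65
grip_force: 20.0
time: 18.52
position: [0.4654, 0.3186, 0.0263]
tool_rot: [3.112, 0.426, -0.0]
ft_force: [0.6, -0.5, -2.0]
grip_width: 0.654
grip_force: 20.0
```

```bash
python3 -m crank '[[[0,0,1,0,0.5],[0,0,0,0,0.5],[0,0,0,0,0.5]]]'; python3 -m crank '[[[0,0,1,0,0.5],[0,0,0,0,0.5]]]'
```

```text
time: 18.77
position: [0.4655, 0.3186, 0.0262]
tool_rot: [3.112, 0.426, -0.0]
ft_force: [-2.9, -2.6, 5.9]
grip_width: 0.648
grip_force: 20.0
time: 18.93
position: [0.4655, 0.3186, 0.0261]
tool_rot: [3.111, 0.425, 0.0]
ft_force: [-4.9, -3.9, 12.1]
grip_width: 0.651
grip_force: 20.0
```

```bash
python3 -m crank '[[[0,0,-1,0,0.5],[0,0,0,0,-0.4],[0,0,0,0,-1],[0,0,0,0,-1],[0,0,0,0,-1],[0,0,0,0,-1],[0,0,-20,0,-1],[0,0,-35,0,-1],[0,0,-40,0,-1],[0,0,-20,0,-1]]]';  python3 -m crank '[[[-6,26,0,0,-1],[-8,36,0,0,-1],[-8,36,0,0,-1],[-9,36,0,0,-1],[-9,36,0,0,-1],[-9,36,0,0,-1],[-9,36,0,0,-1],[-8,36,0,0,-1],[-7,32,0,0,-1],[-4,17,0,0,-1]]]'; python3 -m crank '[[[0,0,0,0,-1],[0,0,0,0,-1]]]';python3 - <<'E'
from h import *
s=get_image("side");t=get_image("top")
for n,G in(("top",t),("side",s)):
  hs=cv2.cvtColor(G["pixels"],cv2.COLOR_RGB2HSV)
  for c in("teal","yellow"):
    for b in blobs(G,c,40): print(n,c,b.mean(0).round(1),b.min(0),b.max(0))
a=np.linspace(0,6.28,60)
q=proj(s,np.vstack([np.c_[.480+.032*np.cos(a),-.0175+.032*np.sin(a),0*a+z] for z in(0,.055)]));print("caddy pred",q.min(0).round(1),q.max(0).round(1))
go((.480,-.0175,.09),(.480,-.0175,.014))
cv2.imwrite("pics/c8.png",cv2.resize(s["pixels"][140:350,110:390,::-1],(800,600)))
E
```

```text
time: 19.77
position: [0.4666, 0.3203, 0.1445]
tool_rot: [-3.11, -0.426, -0.007]
ft_force: [1.4, 1.1, -0.0]
grip_width: 0.996
grip_force: 0.0
time: 20.6
position: [0.4789, -0.022, 0.1405]
tool_rot: [3.112, 0.417, -0.0]
ft_force: [-0.1, -0.2, 1.2]
grip_width: 1.002
grip_force: 0.0
time: 20.77
position: [0.479, -0.0177, 0.1404]
tool_rot: [-3.113, -0.422, 0.0]
ft_force: [0.5, 0.2, -0.7]
grip_width: 0.998
grip_force: 0.0
top teal [226.8 159.3] [221. 154.] [233. 165.]
top teal [333.3 163.8] [318. 149.] [348. 178.]
top yellow [213.1 237.6] [201. 225.] [225. 250.]
top yellow [163.  224.5] [147. 208.] [179. 241.]
top yellow [104.1 205.5] [ 82. 184.] [127. 227.]
side teal [217.2 221.2] [210. 214.] [224. 227.]
side teal [305.6 221.6] [295. 208.] [317. 235.]
side teal [290.9 184.3] [280. 178.] [299. 191.]
side yellow [128.  335.1] [ 92. 306.] [164. 364.]
side yellow [215.9 295.7] [194. 273.] [239. 316.]
side yellow [275. 272.] [259. 261.] [291. 283.]
caddy pred [294.1 206.5] [319.5 237.1]
t 20.8667 tcp [ 0.4791 -0.0155  0.1405] w 1.002
[ 0.48   -0.0175  0.09  ] tool mm [ 0.3  2.2 50.5]
[ 0.48   -0.0175  0.014 ] tool mm [-0.  0. 76.]
```

View pics/c8.png

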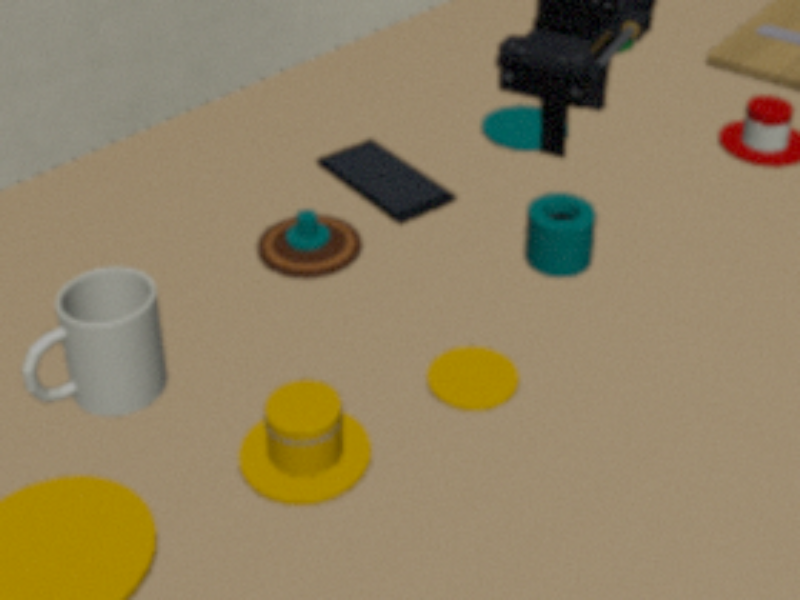

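Tin stands centred on the yellow coaster (crop 305,430); the caddy stands alone at (560,235), its opening visible. Grasp the caddy.

```bash
python3 -m crank '[[[0,2,20,0,-1],[0,0,30,0,-1],[0,0,30,0,-1],[0,0,20,0,-1],[0,0,12,0,-1],[0,0,8,0,-1],[0,0,0,0,-1],[0,0,0,0,-1],[0,0,0,0,0],[0,0,0,0,0]]]' 25; python3 -m crank '[[[0,0,0,0,0.4],[0,0,0,0,0.4],[0,0,0,0,0.4],[0,0,-3,0,0.4],[0,0,-10,0,0.4],[0,0,-20,0,0.4],[0,0,-20,0,0.4],[0,0,-10,0,0.4],[0,0,0,0,0.4]]]' 25; python3 - <<'E'
from h import *
go((.6615,-.192,.08),(.6615,-.192,.035))
E
```

```text
time: 21.7
position: [0.4808, -0.019, 0.0218]
tool_rot: [3.112, 0.426, 0.004]
ft_force: [0.4, -0.9, 0.5]
grip_width: 0.922
grip_force: 0.0
time: 22.45
position: [0.4816, -0.0193, 0.0861]
tool_rot: [3.11, 0.425, 0.007]
ft_force: [1.1, -0.1, -1.8]
grip_width: 0.734
grip_force: 25.0
t 22.45 tcp [ 0.4816 -0.0193  0.0861] w 0.734
[ 0.6615 -0.192   0.08  ] tool mm [127.  214.6   7.2]
[ 0.6615 -0.192   0.035 ] tool mm [-0.2 -0.1 45. ]
```

```bash
python3 -m crank '[[[6,11,0,0,0.4],[12,20,0,0,0.4],[16,27,0,0,0.4],[18,31,0,0,0.4],[18,31,0,0,0.4],[18,31,0,0,0.4],[16,27,0,0,0.4],[14,22,0,0,0.4],[9,14,0,0,0.4],[0,0,0,0,0.4]]]'; python3 -m crank '[[[0,0,12,0,0.4],[0,0,16,0,0.4],[0,0,10,0,0.4],[0,0,6,0,0.4],[0,0,0,0,0.4],[0,0,0,0,0.4]]]'; python3 - <<'E'
from h import *
go((.6615,-.192,.0275))
g=get_image("side");cv2.imwrite("pics/c9.png",cv2.resize(g["pixels"][110:230,220:380,::-1],(800,600)))
E
```

```text
time: 23.28
position: [0.6604, -0.1964, 0.0801]
tool_rot: [3.113, 0.418, -0.003]
ft_force: [0.1, 0.2, -2.6]
grip_width: 0.731
grip_force: 25.0
time: 23.78
position: [0.6589, -0.1906, 0.0389]
tool_rot: [-3.112, -0.426, 0.002]
ft_force: [-0.1, -0.2, -1.9]
grip_width: 0.728
grip_force: 25.0
t 23.7833 tcp [ 0.6589 -0.1906  0.0389] w 0.728
[ 0.6615 -0.192   0.0275] tool mm [ 2.1  2.  11.4]
```

View pics/c9.png

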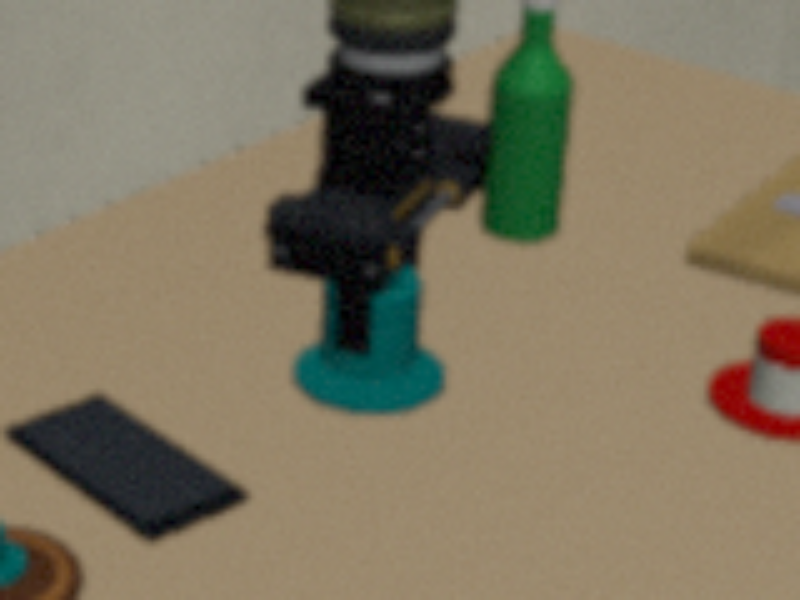

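Caddy hovers upright over the teal coaster (crop 370,340; coaster 370,375). Lower it.

```bash
python3 -m crank '[[[2,2,3,0,0.4],[0,0,3,0,0.4],[0,0,2,0,0.4],[0,0,0,0,0.4],[0,0,0,0,0.4]]]'; python3 -m crank '[[[0,0,1,0,0.4],[0,0,1,0,0.4],[0,0,0,0,0.4]]]'; python3 -m crank '[[[0,0,1,0,0.4],[0,0,0,0,0.4],[0,0,0,0,0.4]]]'
```

```text
time: 24.25
position: [0.6618, -0.1924, 0.0314]
tool_rot: [-3.113, -0.426, 0.0]
ft_force: [0.6, 0.6, -2.8]
grip_width: 0.728
grip_force: 25.0
time: 24.5
position: [0.6618, -0.1924, 0.0294]
tool_rot: [3.113, 0.426, -0.0]
ft_force: [-0.2, 0.6, -2.4]
grip_width: 0.731
grip_force: 25.0
time: 24.75
position: [0.6618, -0.1924, 0.0285]
tool_rot: [3.113, 0.426, -0.0]
ft_force: [0.1, -0.1, -2.4]
grip_width: 0.732
grip_force: 25.0
```

```bash
python3 -m crank '[[[0,0,1,0,0.4],[0,0,1,0,0.4],[0,0,0,0,0.4]]]'; python3 -m crank '[[[0,0,1,0,0.4],[0,0,0,0,0.4],[0,0,0,0,0.4]]]'
```

```text
time: 25.0
position: [0.6621, -0.1924, 0.0273]
tool_rot: [3.112, 0.426, 0.0]
ft_force: [-1.8, 0.3, 2.0]
grip_width: 0.725
grip_force: 25.0
time: 25.25
position: [0.6621, -0.1924, 0.0272]
tool_rot: [3.112, 0.425, 0.0]
ft_force: [-3.7, -0.5, 7.0]
grip_width: 0.73
grip_force: 25.0
```

```bash
python3 -m crank '[[[0,0,-1,0,0.4],[0,0,0,0,-0.4],[0,0,0,0,-1],[0,0,0,0,-1],[0,0,0,0,-1],[0,0,0,0,-1],[0,0,-20,0,-1],[0,0,-30,0,-1],[0,0,-40,0,-1],[0,0,-25,0,-1]]]';  python3 -m crank '[[[7,-22,0,0,-1],[10,-34,0,0,-1],[10,-34,0,0,-1],[10,-34,0,0,-1],[10,-34,0,0,-1],[10,-34,0,0,-1],[10,-34,0,0,-1],[10,-34,0,0,-1],[8,-30,0,0,-1],[5,-21,0,0,-1]]]'; python3 -m crank '[[[0,0,0,0,-1],[0,0,0,0,-1]]]';python3 - <<'E'
from h import *
s=get_image("side");t=get_image("top")
for n,G in(("top",t),("side",s)):
    for b in blobs(G,"teal",20): print(n,b.mean(0).round(1),b.min(0),b.max(0),"z.018",circ(G,b,.018),"z.061",circ(G,b,.061))
a=np.linspace(0,6.28,60)
def bb(x,y,L,G): q=proj(G,np.vstack([np.c_[x+r*np.cos(a),y+r*np.sin(a),0*a+z] for r,z in L])); return np.r_[q.min(0),q.max(0)].round(1)
for G in(t,s): print("lid pred",bb(.6645,.134,[(.021,.012),(.021,.018),(.01,.04)],G),"caddy",bb(.662,-.192,[(.032,.006),(.032,.061)],G),"coaster",bb(.662,-.192,[(.05,.006)],G))
go((.6645,.134,.14),(.6645,.134,.030))
cv2.imwrite("pics/c10.png",cv2.resize(s["pixels"][110:260,180:380,::-1],(800,600)))
E
```

```text
time: 26.08
position: [0.6631, -0.1924, 0.1448]
tool_rot: [3.112, 0.426, 0.005]
ft_force: [1.3, -0.9, 1.4]
grip_width: 0.998
grip_force: 0.0
time: 26.92
position: [0.6644, 0.1362, 0.1416]
tool_rot: [-3.11, -0.431, -0.001]
ft_force: [-0.3, 0.2, 0.0]
grip_width: 0.998
grip_force: 0.0
time: 27.08
position: [0.6646, 0.1338, 0.1414]
tool_rot: [-3.111, -0.432, 0.0]
ft_force: [-0.2, -0.6, -0.2]
grip_width: 1.0
grip_force: 0.0
top [333.7 163.4] [318. 149.] [348. 178.] z.018 [ 0.6616 -0.1899  0.0978] z.061 [ 0.6507 -0.1802  0.094 ]
side [217.3 221.2] [210. 214.] [224. 227.] z.018 [0.6709 0.1327 0.0635] z.061 [0.6222 0.1744 0.0591]
side [293.5 179.1] [279. 165.] [307. 191.] z.018 [ 0.6754 -0.2043  0.1823] z.061 [ 0.6264 -0.1395  0.1698]
lid pred [219.7 153.4 233.6 167.3] caddy [322.9 148.6 348.5 174. ] coaster [317.  148.  349.7 179.8]
lid pred [209.9 212.6 225.6 227.8] caddy [283.5 163.5 304.3 188. ] coaster [277.9 175.9 308.9 190.9]
t 27.1833 tcp [0.6655 0.1297 0.1412] w 1.001
[0.6645 0.134  0.14  ] tool mm [ 0.2 -4.4  1.2]
[0.6645 0.134  0.03  ] tool mm [ 1.0e-01 -2.0e-01  1.1e+02]
```

View pics/c10.png

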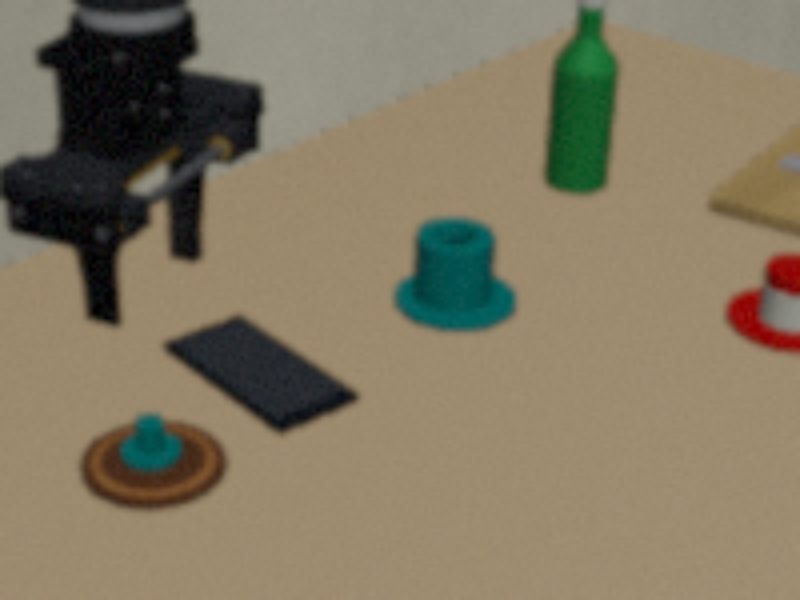

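Caddy stands centred on the teal coaster (crop 455,270), lid level on the trivet (150,450). Pick the lid.

```bash
python3 -m crank '[[[0,0,20,0,-0.3],[0,0,30,0,-0.3],[0,0,30,0,-0.3],[0,0,20,0,-0.3],[0,0,8,0,-0.3],[0,0,4,0,-0.3],[0,0,0,0,-0.3],[0,0,0,0,-0.3]]]' 20; python3 - <<'E'
from h import *
go((.6645,.134,.026))
E
```

```text
time: 27.85
position: [0.6663, 0.131, 0.031]
tool_rot: [3.113, 0.424, 0.004]
ft_force: [0.4, -0.3, 0.7]
grip_width: 0.658
grip_force: 0.0
t 27.85 tcp [0.6663 0.131  0.031 ] w 0.658
[0.6645 0.134  0.026 ] tool mm [-1.  -3.4  5. ]
```

```bash
python3 -m crank '[[[-1,-3,3,0,-0.3],[0,0,1,0,-0.3],[0,0,0,0,-0.3],[0,0,0,0,-0.3],[0,0,0,0,1],[0,0,0,0,1],[0,0,0,0,1],[0,0,0,0,1],[0,0,0,0,1],[0,0,0,0,1]]]' 20; python3 -m crank '[[[0,0,-4,0,1],[0,0,-20,0,1],[0,0,-30,0,1],[0,0,-30,0,1],[0,0,-20,0,1],[0,0,-10,0,1],[0,0,0,0,1],[0,0,0,0,1]]]'; python3 - <<'E'
from h import *
go((.662,-.192,.14),(.662,-.192,.09))
E
```

```text
time: 28.68
position: [0.6633, 0.134, 0.0255]
tool_rot: [3.113, 0.426, -0.0]
ft_force: [0.8, 0.5, 0.4]
grip_width: 0.287
grip_force: 0.0
time: 29.35
position: [0.6631, 0.1338, 0.1391]
tool_rot: [3.112, 0.426, -0.001]
ft_force: [-0.2, -0.2, -1.0]
grip_width: 0.222
grip_force: 20.0
t 29.35 tcp [0.6631 0.1338 0.1391] w 0.222
[ 0.662 -0.192  0.14 ] tool mm [-88.5 313.6  -0.8]
[ 0.662 -0.192  0.09 ] tool mm [ 0. -0. 50.]
```

```bash
python3 -m crank '[[[-4,14,0,0,1],[-8,28,0,0,1],[-10,36,0,0,1],[-10,36,0,0,1],[-10,36,0,0,1],[-10,36,0,0,1],[-10,36,0,0,1],[-10,36,0,0,1],[-9,32,0,0,1],[-7,24,0,0,1]]]'; python3 -m crank '[[[0,0,0,0,1],[0,0,12,0,1],[0,0,16,0,1],[0,0,12,0,1],[0,0,0,0,1],[0,0,0,0,1],[0,0,0,0,1],[0,0,0,0,1]]]'; python3 - <<'E'
from h import *
go((.662,-.192,.09))
g=get_image("side");cv2.imwrite("pics/c11.png",cv2.resize(g["pixels"][110:200,230:350,::-1],(800,600),interpolation=2))
a=np.linspace(0,6.28,60)
q=proj(g,np.c_[.662+.021*np.cos(a),-.192+.021*np.sin(a),0*a+.085]);print(q.min(0),q.max(0))
E
```

```text
time: 30.18
position: [0.6603, -0.1984, 0.1368]
tool_rot: [3.113, 0.418, -0.007]
ft_force: [0.2, -0.1, -0.7]
grip_width: 0.216
grip_force: 20.0
time: 30.85
position: [0.6635, -0.1917, 0.1004]
tool_rot: [3.112, 0.427, 0.002]
ft_force: [-0.8, -0.6, -0.7]
grip_width: 0.221
grip_force: 20.0
t 30.85 tcp [ 0.6635 -0.1917  0.1004] w 0.221
[ 0.662 -0.192  0.09 ] tool mm [-1.6 -0.1 10.4]
[287.83368729 158.2031246 ] [301.2510639  164.03476693]
```

View pics/c11.png

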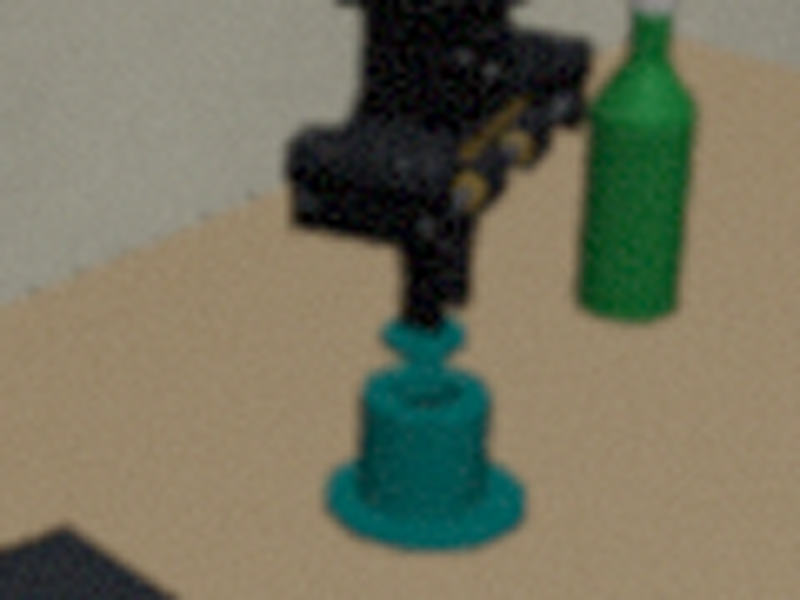

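Side crop: lid (424,335) is just above the opening (428,395), lined up within about 1.5 mm. Correct and lower it gently.

```bash
python3 -m crank '[[[-2,0,5,0,1],[0,0,5,0,1],[0,0,4,0,1],[0,0,2,0,1],[0,0,0,0,1],[0,0,0,0,1],[0,0,0,0,1]]]'; python3 -m crank '[[[0,0,2,0,1],[0,0,1,0,1],[0,0,0,0,1],[0,0,0,0,1]]]'
```

```text
time: 31.48
position: [0.6611, -0.1926, 0.0836]
tool_rot: [3.113, 0.426, 0.0]
ft_force: [-0.4, -0.3, -0.8]
grip_width: 0.221
grip_force: 20.0
time: 31.82
position: [0.6609, -0.1926, 0.0804]
tool_rot: [3.113, 0.426, -0.0]
ft_force: [-0.5, -0.4, -0.5]
grip_width: 0.22
grip_force: 20.0
```

```bash
python3 -m crank '[[[0,0,1,0,1],[0,0,1,0,1],[0,0,0,0,1],[0,0,0,0,1]]]'; python3 -m crank '[[[0,0,1,0,1],[0,0,0,0,1],[0,0,0,0,1]]]'; python3 -m crank '[[[0,0,1,0,1],[0,0,0,0,1],[0,0,0,0,1]]]'
```

```text
time: 32.15
position: [0.6609, -0.1926, 0.0785]
tool_rot: [3.113, 0.426, -0.0]
ft_force: [-0.2, -0.0, -0.3]
grip_width: 0.22
grip_force: 20.0
time: 32.4
position: [0.6609, -0.1927, 0.0775]
tool_rot: [3.113, 0.426, -0.0]
ft_force: [-0.1, -0.1, -0.9]
grip_width: 0.222
grip_force: 20.0
time: 32.65
position: [0.6609, -0.1926, 0.0765]
tool_rot: [3.113, 0.426, -0.0]
ft_force: [0.5, -0.3, -0.7]
grip_width: 0.219
grip_force: 20.0
```

```bash
python3 -m crank '[[[0,0,1,0,1],[0,0,0,0,1],[0,0,0,0,1]]]'; python3 -m crank '[[[0,0,1,0,1],[0,0,0,0,1],[0,0,0,0,1]]]'; python3 - <<'E'
from h import *
g=get_image("side");cv2.imwrite("pics/c12.png",cv2.resize(g["pixels"][110:200,230:350,::-1],(800,600),interpolation=2))
E
```

```text
time: 32.9
position: [0.6612, -0.1927, 0.0761]
tool_rot: [3.112, 0.425, 0.001]
ft_force: [-1.3, -0.9, 2.5]
grip_width: 0.219
grip_force: 20.0
time: 33.15
position: [0.6613, -0.1928, 0.076]
tool_rot: [3.112, 0.425, 0.001]
ft_force: [-2.8, -0.3, 7.3]
grip_width: 0.221
grip_force: 20.0
```

View pics/c12.png

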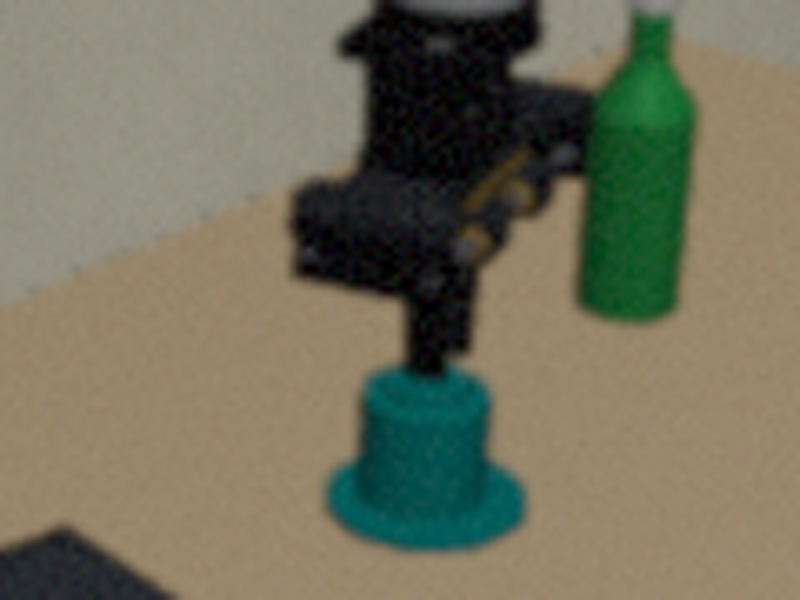

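The lid's flange is flush on the caddy's top (crop 425,385), with contact at the expected height. Release and retreat.

```bash
python3 -m crank '[[[0,0,-1,0,1],[0,0,0,0,0.4],[0,0,0,0,-0.2],[0,0,0,0,-0.2],[0,0,0,0,-0.2],[0,0,0,0,-0.2],[0,0,-15,0,-0.2],[0,0,-30,0,-0.2],[0,0,-40,0,-0.2],[0,0,-40,0,-0.2]]]'; python3 -m crank '[[[0,0,0,0,-0.2],[0,0,0,0,-0.2],[0,0,0,0,-0.2],[0,0,0,0,-0.2]]]'; python3 - <<'E'
from h import *
g=get_image("side");cv2.imwrite("pics/c13.png",cv2.resize(g["pixels"][110:350,90:410,::-1],(800,600),interpolation=2))
E
```

```text
time: 34.03
position: [0.6603, -0.1924, 0.2021]
tool_rot: [-3.112, -0.426, 0.002]
ft_force: [0.8, -0.2, 0.7]
grip_width: 0.596
grip_force: 0.0
time: 34.37
position: [0.6601, -0.1926, 0.1995]
tool_rot: [-3.112, -0.426, 0.003]
ft_force: [-0.9, -0.7, 0.0]
grip_width: 0.597
grip_force: 0.0
```

View pics/c13.png

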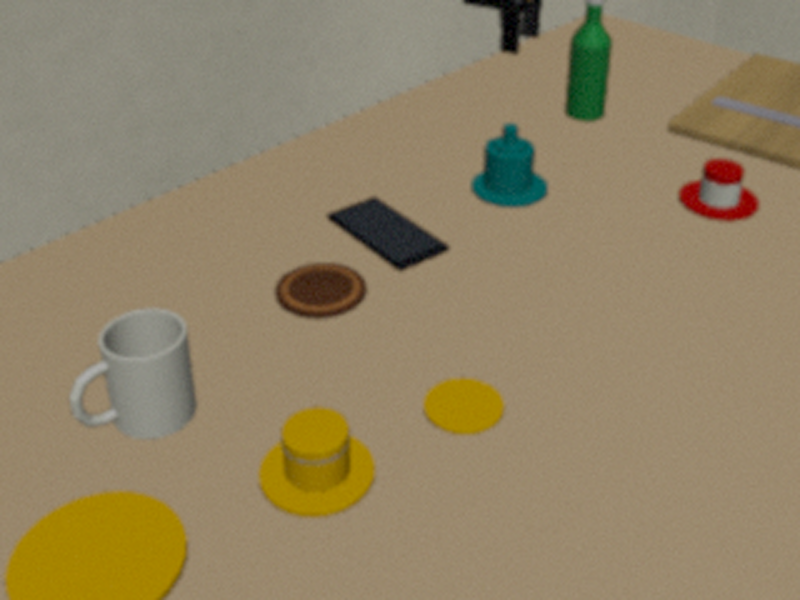

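The picture shows all three pots on their coasters: caddy with lid level at (510,165), jar at (720,185), tin at (316,450). The phone and mug have not moved.

```bash
python3 -c "
from bench import job
print(job.close_job())"
```

```text
the job is handed in; nothing more can be done
None
```

The job is handed in (no verdict was returned): in the last picture the caddy, tin and jar stand upright on their own coasters, the lid sits level on the caddy, and the phone and mug look unmoved.

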